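Stack the carrying tray on the guide tray

ROBOT

A 6-joint arm with a two-finger parallel gripper is mounted at the origin on a cart in front of the work surface, level with it; the furniture and walls round the work are solid. World frame = base frame: x ahead of the robot, y to its left, z up, the work surface at z = 0. Lengths are in m, angles in rad, forces in N, time in s.
With the tool pointing down it reaches from about 0.3 to 0.775 m from the base axis. Payload 14.6 kg.
Tool frame: the origin (TCP) lies at the very end of the fingers, on their centre line; the grasp point (between the pads) lies 19 mm behind it (arm.grip_point_offset is the distance from the TCP to the grasp point, in m); z points along the fingers, y is the direction in which the jaws open and shut (so a half turn about z gives the same grasp; the last joint's range is limited). The gripper opens to 85 mm and grips with 20 to 120 N. Pads are 22 mm wide; open, the fingers measure 114 mm over their backs; the gripper's body (76 mm by 85 mm) begins 54 mm behind the grasp point. The pads swing forward as they close: fully open they stand 13 mm farther back than shut.
Start: joints at [1.171, 0.3, 1.521, -0, 1.321, -0.067], TCP at [0.18, 0.52, 0.231] pointing down, gripper open.
Joint ranges: [-3.03, 3.03], [-0.79, 2.21], [0.23, 2.52], [-1.04, 4.18], [0, 3.07], [-2.55, 2.55]. Speed limits (rad/s): [2.22, 2.22, 2.57, 3.14, 3.14, 3.14].

INTERFACE

Orientations are given as [roll, pitch, yaw] about the fixed x, y, z axes, in that order (R = Rz(yaw) Ry(pitch) Rx(roll)).
In Python, from cell import arm, effector, solver, eyes, sign_off, read_clock, read_qpos, read_joint_vel, read_effort, read_eef_pos, read_orientation, read_contact_force, read_moment, read_opening gives the robot as it stands. Calls block until the motion is done:
- arm.movep(position, orientation): joint-space move of the TCP to a pose.
- arm.movel(position, attitude=None, rate=0.15, guard=None): straight line of the TCP; attitude=None keeps the orientation; rate is the mean speed in m/s. With guard (N) it stops when the force on the tool has changed by that much, and returns True; else False.
- arm.set_joints(angles): joint-space move.
- effector.gripper_to(opening, newtons=None): finger opening in m; newtons is the grip in N (None keeps the last); returns when the fingers have stopped.
- arm.hold(seconds).
- solver.ik(position, orientation): joint angles nearest the present ones, or None.
- eyes.get_image(name): name is "scene" or "top" or "wrist"; returns the picture (420x560x3 uint8, red, green, blue); there is no depth.
- eyes.camera_model(name): a dict with "fx", "fy", "cx", "cy" (pixels), "extrinsics" (4x4, takes a point from camera to world coordinates). Camera axes: x right, y down, z forward; pixel columns grow to the right and rows downward; lengths in m; the calibration is good to about 2 mm. A picture is of the moment at which its call begins: read the wrist's pose just before it. camera_model takes no time and is no camera call; for the wrist camera it gives the pose at the moment of the call.
A pose or a line that the arm cannot do raises arm.PlanningError and nothing moves.
- sign_off(): hands the job in, once; it reports no verdict.
Readings, each from a call of its own:
- read_clock(): time.
- read_qpos(): joint angles.
- read_joint_vel(): joint speeds.
- read_effort(): joint torques, N m.
- read_eef_pos(): TCP position.
- read_orientation(): TCP orientation.
- read_contact_force(): force on the tool from outside, world axes, zero at the start.
- read_moment(): the same for the moment, N m.
- read_opening(): finger opening in m.
Only numpy, scipy, OpenCV 4.12 (cv2) and the standard library are available. Lean on these libraries where they do the work, as an engineer would, in place of code of your own. Each camera call takes 0.05 s, during which the arm holds its last target. There are 200 camera calls.

TASK

The lower parts tray with the four flared corner guides has a spare jaw and a small weight in it. Of the two trays with a carrying bar, take the one that fits it, the longer one, and stack it on top: right down between the four corner guides, level on the rim. Set it down gently rather than dropping it, let go, and leave the lower tray and the shorter carrying tray where they stand.

Things in the scene. Friction and masses are not known exactly. Their poses are not given: they have to be found in the camera images.
- long_carrier_grip (a point): Centre of the black bar of the LONGER carrying tray, the one to stack (grey, 0.16 kg, open, 100 x 76 x 34 mm). The bar is 70 mm long (x), 12 wide (y), 14 high; this point is 73 mm above the tray's flat underside. x along bar and tray, z up. Pinch the bar across y here; the rim is 39 mm below, so fingertips may reach 35 mm below. Fits either way round.
- short_carrier_grip (a point): The same point of the SHORTER carrying tray, which does not fit: like the other, but 70 mm (x) x 76 mm (y), with a bar 40 mm long, 73 mm above its underside. Leave it alone.
- guide_tray_seat (a point): Centre of the lower tray's opening at the height of its flat rim, 35 mm above its underside; x along its length, z up. The longer tray rests on this rim between the guides with 2.5 mm play on each side: its bar centre is then 73 mm above this point, its bar along this x. A spare jaw and a small weight lie inside, below the rim.
- guide_tray: Lower tray, origin at the centre of its underside: loose grey open box 105 (x) x 81 (y) x 35 mm, 0.6 kg, blank white card on its -x face. At each corner two guide plates rise outside the walls, upright to 8 mm above the rim, then flaring outward 30 degrees to 57 mm above its underside (130 x 106 mm over the flares); they catch about 9 mm of misplacement.

How it is judged:
By the outcome, as a careful person would: the job done as asked, in the order asked, and still so for the second after the job is handed in, with the robot touching nothing.
It also fails if it takes over 38 s, if anything falls off the work surface, if the arm or the gripper's body presses on something with over 40 N, if the wrist force passes 120 N, or if a joint passes its speed limit or range.

## Working session

There is one attempt and no reset: what is moved stays moved. The work goes in short steps, each a Python script; the robot and the scene stay as the last script left them, time stands still between calls to the robot, and variables do not carry over. Pictures are saved under pics/ and viewed, about 8 in all and at most 12, crops included, and the job is handed in when it is done.

```bash
ls; mkdir -p pics; python3 - <<'E'
from cell import *
import cv2,numpy as np
for n in("scene","top"):
    im=eyes.get_image(n);cv2.imwrite(f"pics/{n}0.png",im[:,:,::-1]);m=eyes.camera_model(n)
    print(n,m["fx"],m["fy"],m["cx"],m["cy"]);print(np.round(m["extrinsics"],4))
print(read_clock(),read_orientation(), np.round(eyes.camera_model("wrist")["extrinsics"],3))
E
```

```text
pics
scene 521.102527160429 521.102527160429 289.04115593490764 213.26669028332626
[[-0.6205 -0.4623  0.6335  0.0298]
 [-0.7842  0.3617 -0.5042  0.2359]
 [ 0.0039 -0.8096 -0.587   0.5685]
 [ 0.      0.      0.      1.    ]]
top 418.5296041382563 418.5296041382563 278.3308123227715 209.3501000391856
[[ 0.0055 -0.9903  0.1391  0.435 ]
 [-0.9998 -0.0081 -0.0178 -0.1912]
 [ 0.0187 -0.139  -0.9901  0.934 ]
 [ 0.      0.      0.      1.    ]]
0.1 [-3.14053336e+00 -8.05257490e-05  2.80882725e+00] [[ 0.326  0.899  0.29   0.106]
 [ 0.945 -0.31  -0.102  0.546]
 [-0.002  0.308 -0.951  0.374]
 [ 0.     0.     0.     1.   ]]
```

View pics/scene0.png

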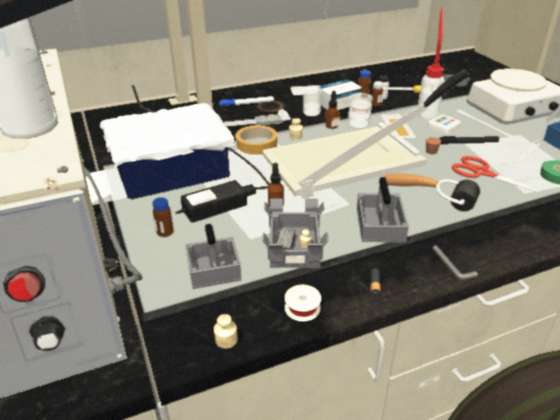

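View pics/top0.png

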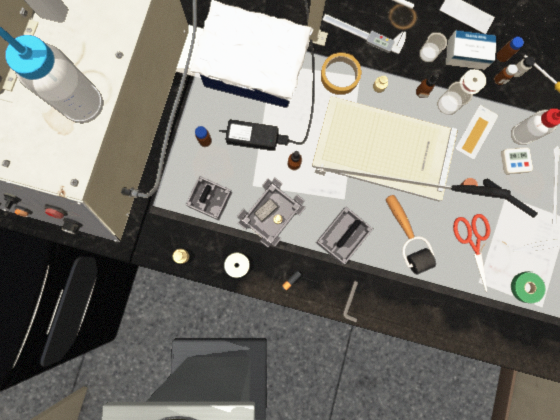

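The scene view shows the short carrier at (213,258), the guide tray at (295,237) and the long carrier at (383,213). In the top view they are at (209,197), (272,210) and (345,235). A tall box stands on the left, between the arm and the trays.

```bash
cat > h.py <<'E'
import numpy as np,cv2
def ray(m,p):
    E=np.array(m["extrinsics"]);d=E[:3,:3]@[(p[0]-m["cx"])/m["fx"],(p[1]-m["cy"])/m["fy"],1];return E[:3,3],d/np.linalg.norm(d)
def tri(obs):
    A=0;b=0;L=[ray(*o) for o in obs]
    for c,d in L:
        P=np.eye(3)-np.outer(d,d);A=A+P;b=b+P@c
    X=np.linalg.solve(A,b)
    return X,[1e3*np.linalg.norm(np.cross(X-c,d)) for c,d in L]
def onz(m,p,z):
    c,d=ray(m,p);return c+d*(z-c[2])/d[2]
def proj(m,X):
    E=np.array(m["extrinsics"]);q=E[:3,:3].T@(np.array(X)-E[:3,3]);return np.array([m["fx"]*q[0]/q[2]+m["cx"],m["fy"]*q[1]/q[2]+m["cy"]])
E
python3 - <<'E'
from cell import *
from h import *
s,t=eyes.camera_model("scene"),eyes.camera_model("top")
for a,b in [((75,180),(88,207)),((383,213),(345,235))]:
    print(np.round(tri([(s,a),(t,b)])[0],3),tri([(s,a),(t,b)])[1])
for p in [(209,197),(272,210),(345,235),(120,240)]: print(np.round(onz(t,p,.03),3))
a=cv2.imread("pics/top0.png")[160:280,165:405];b=cv2.imread("pics/scene0.png")[165:295,180:420]
cv2.imwrite("pics/c.png",np.vstack([cv2.resize(x,None,fx=k,fy=k,interpolation=3) for x,k in((a,10/4),)]+[cv2.resize(b,None,fx=2.5,fy=2.5,interpolation=3)])[:600])
E
```

```text
[0.536 0.113 0.265] [np.float64(11.212275746918793), np.float64(11.212275746918651)]
[ 0.506 -0.352  0.035] [np.float64(0.8251517195011813), np.float64(0.8251517195009878)]
[ 0.588 -0.056  0.03 ]
[ 0.56  -0.194  0.03 ]
[ 0.507 -0.352  0.03 ]
[0.493 0.132 0.03 ]
```

View pics/c.png

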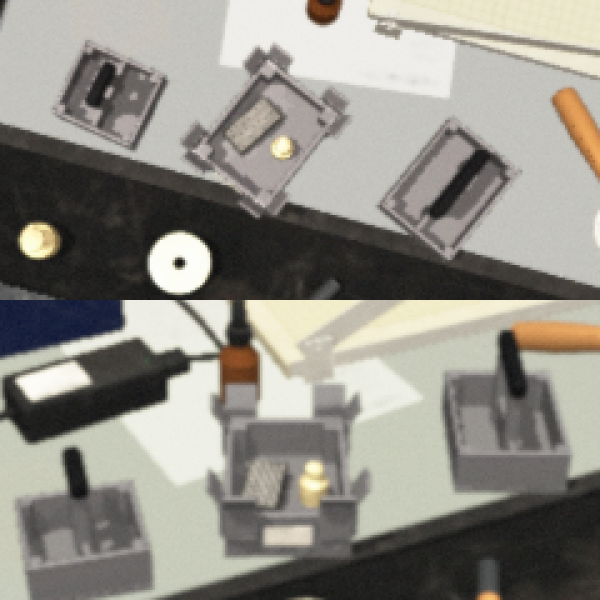

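The crop shows the long carrier's bar running from (433,212) to (487,155), at a yaw of about -43°. The guide tray is roughly parallel to it, and the tall box corner is near (0.53, 0.11, 0.27). I'll retract high, swing past the box, and take two wrist views.

```bash
cat >> h.py <<'E'
E
python3 - <<'E'
from cell import *
from h import *
import pickle
pi=np.pi
r=.40
arm.movep([r*np.cos(1.171),r*np.sin(1.171),.38],[pi,0,2.809]);print(read_clock())
arm.movep([.40,-.10,.38],[pi,0,2.39]);print(read_clock())
V=[]
for i,p in enumerate([[.52,-.25,.30],[.452,-.322,.30]]):
    arm.movep(p,[pi,0,2.39]);arm.hold(.2)
    m=eyes.camera_model("wrist");im=eyes.get_image("wrist");V.append((m,im));cv2.imwrite(f"pics/w{i}.png",im[:,:,::-1]);print(read_clock(),read_eef_pos(),m["fx"])
pickle.dump(V,open("v.pkl","wb"))
print(read_qpos(),read_contact_force())
E
```

```text
0.9583
2.8667
3.9583 [ 0.51996123 -0.2492602   0.30120183] 297.8805247300994
4.6917 [ 0.45254321 -0.32134774  0.2999889 ] 297.8805247300994
[-6.83479140e-01  2.68782725e-01  1.40203404e+00  4.85456183e-05
  1.47080332e+00 -1.50395896e+00] [-0.36666404  0.96810591  0.00993665]
```

View pics/w0.png

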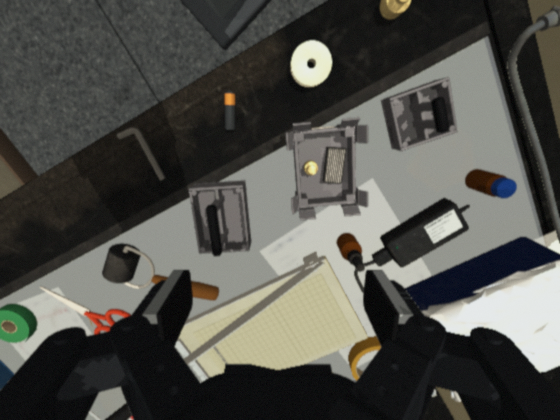

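View pics/w1.png

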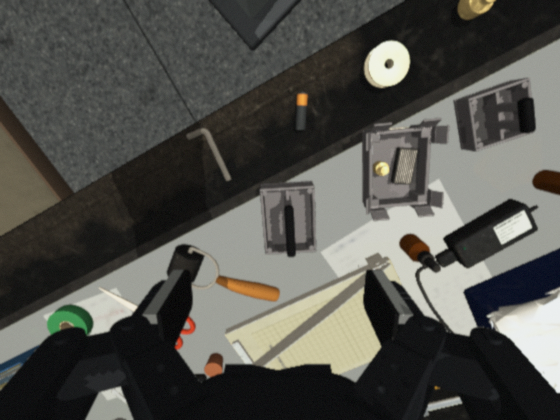

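Both wrist views show all three trays. In view 0 the long carrier is at (220,217) and the guide tray at (325,168). In view 1 they are at (288,217) and (400,172). I'll enlarge these to read off corners.

```bash
python3 - <<'E'
from h import *
a=cv2.imread("pics/w0.png");b=cv2.imread("pics/w1.png")
c=lambda im,x,y:cv2.resize(im[y:y+100,x:x+100],None,fx=3,fy=3,interpolation=cv2.INTER_CUBIC)
o=np.vstack([np.hstack([c(a,170,167),c(a,275,117)]),np.hstack([c(b,238,167),c(b,350,122)])])
o=np.clip(o*1.5,0,255).astype(np.uint8)
cv2.imwrite("pics/c2.png",o)
E
```

```text
(no output)
```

View pics/c2.png

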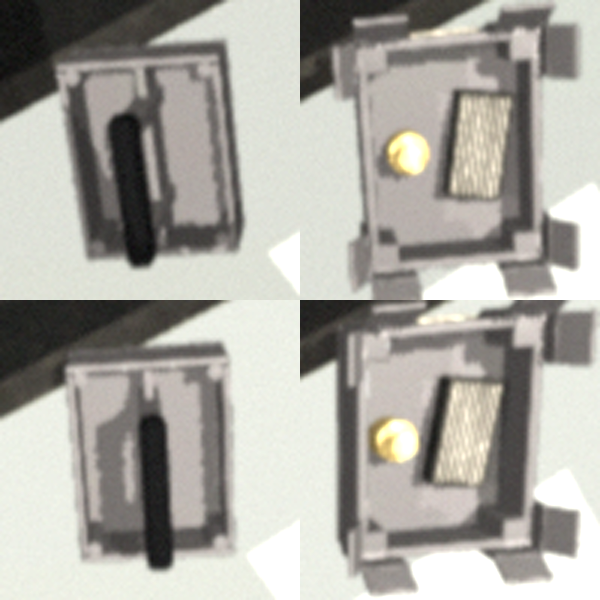

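```bash
cat > fit.py <<'E'
from h import *
import pickle
from scipy.optimize import least_squares
V=pickle.load(open("v.pkl","rb"))
def crop(x0,y0,ox,oy,P): return [(x0+(a-ox+.5)/3-.5,y0+(b-oy+.5)/3-.5) for a,b in P]
# order TL,TR,BR,BL in image
obs={"long":(.100,.076,[crop(170,167,0,0,[(60,66),(222,63),(236,250),(92,258)]),crop(238,167,0,300,[(70,370),(228,366),(232,552),(84,556)])]),
"guide":(.105,.081,[crop(275,117,300,0,[(356,46),(532,34),(545,252),(372,268)]),crop(350,122,300,300,[(360,340),(536,323),(542,548),(358,560)])])}
# image up = tool +x = (cos2.39,sin2.39) ~ object -x ; image right = +world v ~ object +y
S=[(-1,-1),(-1,1),(1,1),(1,-1)]
def corners(q,L,W):
    x,y,z,a=q;c,s=np.cos(a),np.sin(a)
    return [np.array([x+c*i*L/2-s*j*W/2,y+s*i*L/2+c*j*W/2,z]) for i,j in S]
if __name__=="__main__":
    im=[]
    for n,(L,W,O) in obs.items():
        f=lambda q:np.concatenate([proj(V[k][0],C)-O[k][i] for k in(0,1) for i,C in enumerate(corners(q,L,W))])
        r=least_squares(f,[.52,-.28,.03,-.75]);print(n,np.round(r.x,4),np.degrees(r.x[3]),np.round(r.fun,1).tolist())
        for i in range(4):print(np.round(tri([(V[k][0],O[k][i]) for k in(0,1)])[0],4))
        for k in(0,1):
            x0,y0={("long",0):(170,167),("long",1):(238,167),("guide",0):(275,117),("guide",1):(350,122)}[n,k]
            c=cv2.resize(V[k][1][y0:y0+100,x0:x0+100,::-1],None,fx=4,fy=4,interpolation=2);c=np.clip(c*1.5,0,255).astype(np.uint8)
            def poly(q,L,W,col):
                p=[((proj(V[k][0],C)-[x0,y0]+.5)*4-.5) for C in corners(q,L,W)]
                cv2.polylines(c,[np.round(p).astype(int)],True,col,1)
            poly(r.x,L,W,(0,0,255))
            if n=="long":
                poly(r.x+[0,0,.046,0],.07,.012,(0,255,0))
            im.append(cv2.resize(c,(300,300)) if 0 else c[50:350,:] )
    cv2.imwrite("pics/f.png",np.vstack([np.hstack(im[:2]),np.hstack(im[2:])]))
E
python3 fit.py
```

```text
long [ 0.5128 -0.3553  0.0281 -0.7023] -40.2389209486607 [1.5, 0.4, 0.4, -1.1, 1.2, 0.5, -0.2, -0.0, -0.8, -0.3, -0.1, -1.4, -0.8, 0.7, -1.2, 1.5]
[ 0.4491 -0.3484  0.0412]
[ 0.4997 -0.2947  0.0321]
[ 0.5704 -0.3544  0.0401]
[ 0.525  -0.4124  0.0338]
guide [ 0.5586 -0.1923  0.0337 -0.6405] -36.69832083884477 [0.1, 1.4, 2.4, -1.5, 0.3, 1.8, 1.5, 2.4, -1.7, -1.0, 1.3, -2.3, -4.2, -1.1, 0.1, 0.8]
[ 0.4912 -0.1934  0.0444]
[ 0.539  -0.1335  0.041 ]
[ 0.6141 -0.1915  0.0592]
[ 0.5711 -0.2551  0.0416]
```

View pics/f.png

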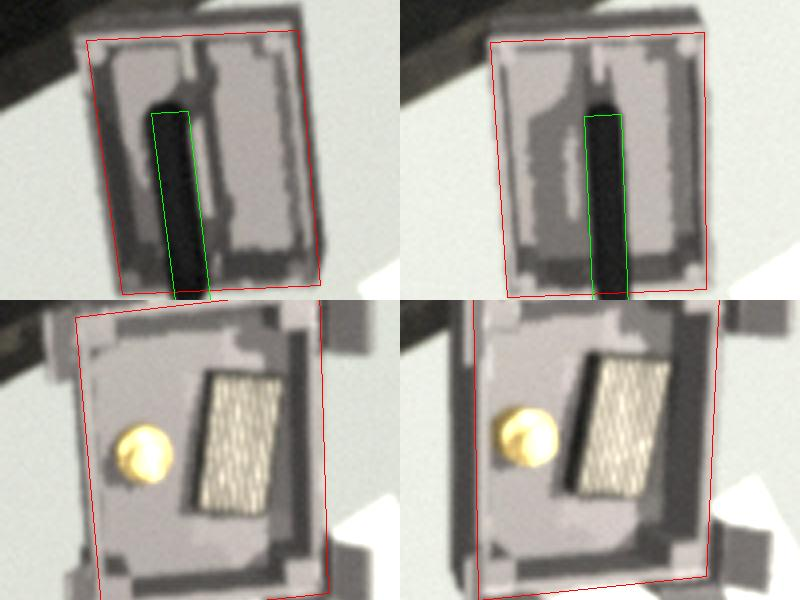

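The fit is good to about 2 mm. One guide corner in view 1, bottom-left, was misread: the rim is at 372, not 358. I'll correct that and triangulate the bar too.

```bash
sed -i 's/(360,340),(536,323),(542,548),(358,560)/(361,340),(538,323),(544,548),(371,560)/' fit.py; python3 fit.py|grep -v '^\['; python3 - <<'E'
from fit import *
from cell import eyes
for a,b in [((142,266),(159,569)),((122,116),(152,416))]:
    X,e=tri([(V[0][0],crop(170,167,0,0,[a])[0]),(V[1][0],crop(238,167,0,300,[b])[0])]);print(X,e)
t=eyes.camera_model("top")  # bar ends in top crop /2.5 + (165,160), seen at z .08
P=[onz(t,(165+a/2.5,160+b/2.5),.079) for a,b in((435,210),(486,155))];print(P,np.mean(P,0))
# guide rim corners in top (left,top,right,bottom) at z .035
P=[onz(t,(165+a/2.5,160+b/2.5),.035) for a,b in((193,148),(268,60),(333,112),(257,203))];print(np.mean(P,0))
P=[onz(t,(165+a/2.5,160+b/2.5),.034) for a,b in((379,205),(452,118),(521,172),(450,257))];print(np.mean(P,0))
E
```

```text
long [ 0.5128 -0.3553  0.0281 -0.7023] -40.2389209486607 [1.5, 0.4, 0.4, -1.1, 1.2, 0.5, -0.2, -0.0, -0.8, -0.3, -0.1, -1.4, -0.8, 0.7, -1.2, 1.5]
guide [ 0.5588 -0.1918  0.0354 -0.6317] -36.191119376683865 [0.3, 1.6, 2.8, -1.9, 1.3, 1.6, 2.4, 2.7, -1.6, -0.8, 1.4, -2.7, -3.5, -1.3, -3.1, 1.2]
[ 0.53645558 -0.37460414  0.0812898 ] [np.float64(0.0670601421083863), np.float64(0.06706014210841234)]
[ 0.48213305 -0.32935984  0.08163514] [np.float64(0.46293557596893026), np.float64(0.4629355759689111)]
[array([ 0.48457002, -0.33098797,  0.079     ]), array([ 0.53013799, -0.37383843,  0.079     ])] [ 0.50735401 -0.3524132   0.079     ]
[ 0.55502712 -0.18962315  0.035     ]
[ 0.50654793 -0.35217039  0.034     ]
```

```bash
python3 - <<'E'
from cell import *
from h import *
import pickle
V=[]
for i,p in enumerate([[.61,-.20,.15],[.565,-.245,.15]]):
    arm.movep(p,[np.pi,0,2.46]);arm.hold(.2)
    m=eyes.camera_model("wrist");im=eyes.get_image("wrist");V.append((m,im));print(read_clock(),read_eef_pos())
pickle.dump(V,open("v2.pkl","wb"))
o=[]
for m,im in V:
    u=proj(m,[.558,-.191,.035]);x,y=(u-[75,90]).astype(int);x=max(x,0);y=max(y,0);print(x,y)
    o.append(np.clip(cv2.resize(im[y:y+200,x:x+150,::-1],(450,600),interpolation=2)*1.4,0,255)[:, :400])
cv2.imwrite("pics/c3.png",np.hstack(o))
E
```

```text
5.925 [ 0.60981207 -0.20088343  0.15097301]
6.5333 [ 0.56542429 -0.24444957  0.14997394]
172 66
244 75[ WARN:0@5.159] global loadsave.cpp:1063 imwrite_ Unsupported depth image for selected encoder is fallbacked to CV_8U.
```

View pics/c3.png

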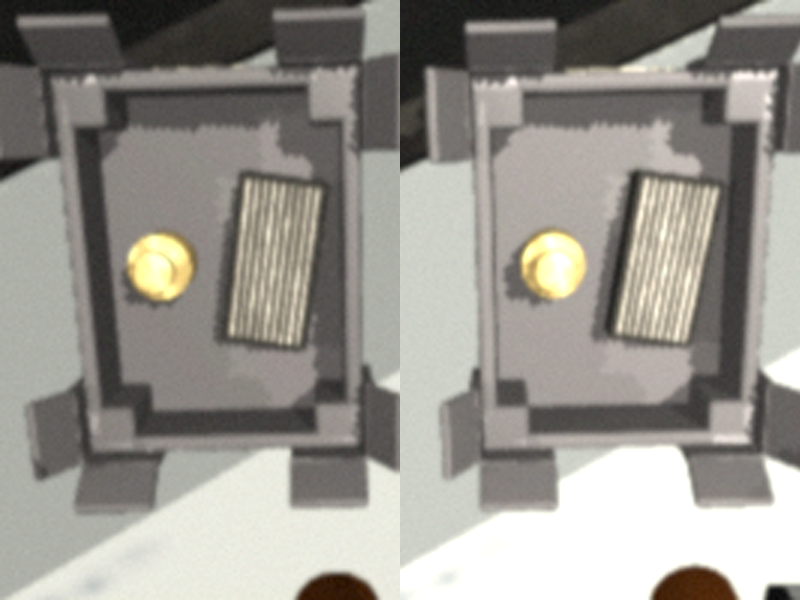

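The rim corners are clear here. In the left view they are (54,78), (354,70), (360,445) and (90,448). In the right view they are (475,82), (774,72), (758,445) and (484,446).

```bash
python3 - <<'E'
from h import *
from fit import crop,corners
import pickle
from scipy.optimize import least_squares
V=pickle.load(open("v2.pkl","rb"))
O=[crop(172,66,0,0,[(54,78),(354,70),(360,445),(90,448)]),crop(244,75,400,0,[(475,82),(774,72),(758,445),(484,446)])]
for fz in (None,.035):
    f=lambda q:np.concatenate([proj(V[k][0],C)-O[k][i] for k in(0,1) for i,C in enumerate(corners([q[0],q[1],fz or q[2],q[3]],.105,.081))])
    r=least_squares(f,[.56,-.19,.035,-.65]);print(np.round(r.x,4),np.round(r.fun,1).tolist())
print([np.round(tri([(V[k][0],O[k][i]) for k in(0,1)])[0],4).tolist() for i in range(4)])
E
```

```text
[ 0.556  -0.1929  0.038  -0.6572] [-0.1, -0.2, 1.6, -0.3, 0.9, 0.2, 1.5, 1.4, -1.3, -1.0, 0.3, -0.2, -2.6, -0.6, -0.4, 1.0]
[ 0.5562 -0.193   0.0333 -0.6572] [1.1, 0.4, 1.4, 0.3, 0.7, -0.6, 2.3, 0.6, -1.2, -0.5, -0.8, 0.4, -3.4, -1.5, -0.3, 0.1]
[[0.491, -0.1924, 0.0424], [0.5387, -0.1301, 0.042], [0.6182, -0.1914, 0.0506], [0.5705, -0.2544, 0.0448]]
```

The guide tray estimates agree to about 2 mm: (0.5555, -0.192), yaw -0.658. The bar is at (0.5085, -0.352), yaw -0.697, with its top at z = 0.081. Grasping now.

```bash
python3 - <<'E'
from cell import *
from h import *
pi=np.pi
effector.gripper_to(.06,50)
arm.movep([.5085,-.352,.13],[pi,0,2.445])
print(arm.movel([.5085,-.352,.055],rate=.12,guard=10),read_clock(),read_eef_pos())
f0=read_contact_force()
effector.gripper_to(.0,50)
print(read_opening(),read_contact_force()-f0)
arm.movel([.5085,-.352,.16],rate=.12);print(read_clock(),read_opening(),read_contact_force()-f0)
arm.movep([.5555,-.192,.16],[pi,0,2.484])
arm.movel([.5555,-.192,.125],rate=.1);arm.hold(.3)
print(read_clock(),read_eef_pos(),read_orientation(),read_contact_force()-f0)
w=eyes.get_image("wrist");s=eyes.get_image("scene")
c=cv2.resize(s[150:290,220:370],(600-0,560),interpolation=2)[:, :400+50]
cv2.imwrite("pics/hov.png",np.hstack([cv2.resize(w[0:420,140:440],(350,490)),c[:490]])[:,:,::-1])
E
```

```text
False 8.2417 [ 0.50900802 -0.35206631  0.05581987]
0.011144161241977656 [-0.90312193  0.99698796  2.56381045]
9.7583 0.011424617151461518 [ 0.12834116  1.40638647 -2.89031527]
11.2667 [ 0.55566464 -0.19207252  0.12549316] [3.14139639e+00 7.59043675e-04 2.48396109e+00] [-0.99867742  0.38704606 -1.55723588]
```

View pics/hov.png

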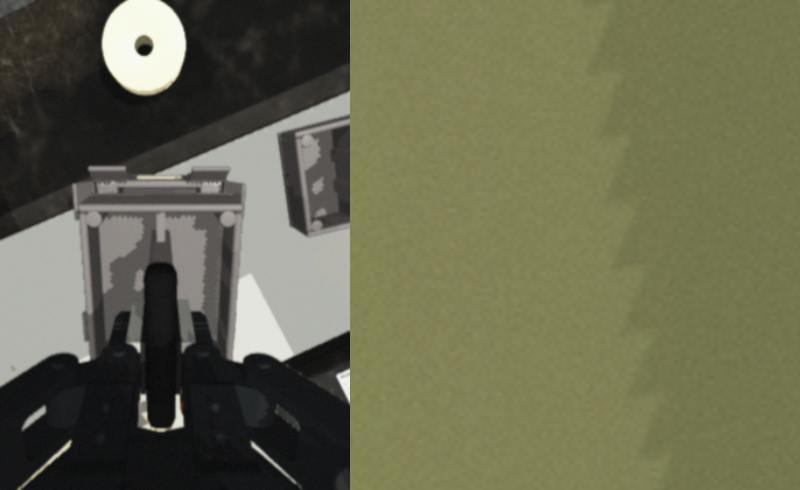

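In the hover view the tray hangs straight. It spans columns 80–242 between flares at 75–245, so it is laterally centred. The arm blocks the scene camera. I'll descend slowly with the guard on.

```bash
python3 - <<'E'
from cell import *
from h import *
f0=read_contact_force()
for z in (.105,.097,.0905,.087):
    g=arm.movel([.5555,-.192,z],rate=.03,guard=6);print(z,g,read_clock(),np.round(read_eef_pos(),4),np.round(read_contact_force()-f0,1),np.round(read_moment(),2))
    if g:break
w=eyes.get_image("wrist");cv2.imwrite("pics/low.png",w[60:420,100:480,::-1])
E
```

```text
0.105 False 12.1833 [ 0.5556 -0.192   0.1051] [-0.2 -1.1  0.1] [-0.03  0.03 -0.01]
0.097 False 12.6 [ 0.5554 -0.192   0.0968] [ 0.2 -1.2  0.7] [ 0.03  0.04 -0.  ]
0.0905 True 12.8917 [ 0.5559 -0.192   0.0904] [0.3 0.  8. ] [0.07 0.07 0.03]
```

View pics/low.png

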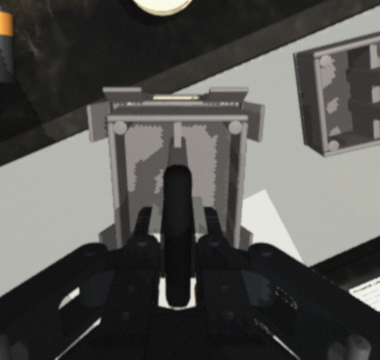

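The tray made contact at TCP z = 0.0904, which is 34.6 mm above the pick height, so it is on the rim. The view shows it between the guides. Releasing and backing off straight up.

```bash
python3 - <<'E'
from cell import *
from h import *
effector.gripper_to(.055);print(read_opening(),read_contact_force())
p=read_eef_pos()
arm.movel([p[0],p[1],.21],rate=.1)
arm.movep([.40,-.10,.36],[np.pi,0,2.39]);arm.hold(.3)
print(read_clock())
t=eyes.get_image("top");s=eyes.get_image("scene");cv2.imwrite("pics/e_s.png",s[:,:,::-1])
arm.movep([.28,.28,.38],[np.pi,0,2.6]);arm.hold(.3);print(read_clock())
t=eyes.get_image("top");s=eyes.get_image("scene")
A=cv2.resize(t[160:280,165:405],None,fx=2.5,fy=2.5,interpolation=2);B=cv2.resize(s[165:285,180:420],None,fx=2.5,fy=2.5,interpolation=2)
cv2.imwrite("pics/end.png",np.vstack([A,B])[:,:,::-1])
E
```

```text
0.05465528407236727 [-1.0102948   1.07543588  0.5839319 ]
16.0167
17.9
```

View pics/end.png

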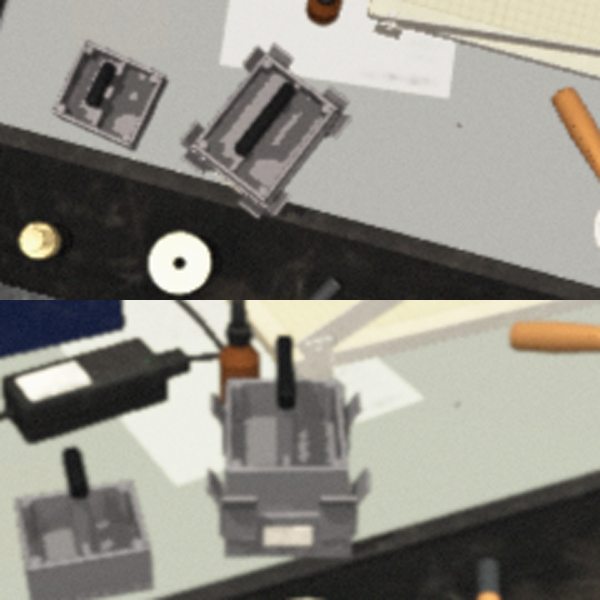

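The end view shows the long tray level between the four guides. The lower tray and the short tray are at the same pixels as at the start.

```bash
python3 -c "
from cell import *
sign_off();print(read_clock())"
```

```text
the job is handed in; nothing more can be done
the job is handed in; nothing more can be done
```

The longer carrying tray is stacked on the lower tray, down between the four corner guides, and the job is handed in. The robot clock read about 18 s at my last check before hand-in, well under the 38 s limit.

- **Pick and place:** I pinched the bar across its width; the fingers closed to about 11 mm on the 12 mm bar. I lowered the tray slowly with a force guard, which stopped it at about 8 N on contact. I then released it and backed straight up.
- **Seating:** contact came 34.6 mm above the pick height, against the 35 mm expected for a tray resting on the rim. The final top and scene pictures show the tray sitting level between the guides, with the arm clear.
- **Other trays:** the lower tray and the shorter tray appear at the same pixels as before.
- **Disagreements:**
  - The wrist views put the lower tray's rim at 38 mm, and up to 10 mm high from single corners, against 35 mm in the text.
  - They put the longer tray's rim at 28 mm, against 34 mm in the text.
  - The horizontal positions I used (close wrist views and the top camera) agreed to about 2–3 mm, well inside what the guides can catch.
- **Failed check:** the arm blocked the scene camera during the hover check before lowering. I relied on the wrist camera there, which shows side-to-side alignment but not position along the tray's length.

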